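# Register an electronic shelf label and press it home behind a stand's lip

### The arm

A 6-joint arm with a two-finger parallel gripper is mounted at the origin on a cart in front of the work surface, level with it; the furniture and walls round the work are solid. World frame = base frame: x ahead of the robot, y to its left, z up, the work surface at z = 0. Lengths are in mm, angles in rad, forces in N, time in s.
With the tool pointing down it reaches from about 425 to 925 mm from the base axis. Payload 12.5 kg.
Tool frame: the origin (TCP) lies on the centre line of the jaws, within the pads' length; the fingertips stand 17 mm ahead of it and the grasp point (between the pads) lies 2 mm behind it; z points along the fingers, y is the direction in which the jaws open and shut (so a half turn about z gives the same grasp; the last joint's range is limited). The gripper opens to 85 mm and grips with 20 to 120 N. Pads are 22 mm wide; open, the fingers measure 114 mm over their backs; the gripper's body (76 mm by 85 mm) begins 54 mm behind the grasp point. The pads swing forward as they close: fully open they stand 13 mm farther back than shut.
Start: joints at [1.006, 0.491, 1.559, -0, 1.092, -0.106], TCP at [276.781, 560.389, 248.327] pointing down, gripper open.
Joint ranges: [-3.1, 3.1], [-0.84, 2.19], [0.05, 2.79], [-1.13, 4.28], [0.06, 2.93], [-2.69, 2.69]. Speed limits (rad/s): [2.22, 2.22, 2.79, 3.14, 3.14, 3.14].

### API

Orientations are given as a unit quaternion [x, y, z, w].
In Python, from plant import robot gives the robot as it stands. Calls block until the motion is done:
- robot.reach(position, orientation): joint-space move of the TCP to a pose.
- robot.line_to(position, v=150, ori=None, contact_N=None): straight line of the TCP; ori=None keeps the orientation; v is the mean speed in mm/s. With contact_N (N) it stops when the force on the tool has changed by that much, and returns True; else False.
- robot.move_joints(angles): joint-space move.
- robot.set_gripper(opening, squeeze=None): opening from 0.0 (shut) to 1.0 (fully open); squeeze is the grip in N (None keeps the last); returns when the fingers have stopped.
- robot.sleep(seconds).
- robot.inverse_kinematics(position, orientation): joint angles nearest the present ones, or None.
- robot.sense(): the state.
- robot.capture(name): name is "side" or "top" or "wrist"; returns (picture, depth): 384x512x3 uint8, red, green, blue; 384x512 float32, mm along the optical axis (not along the pixel's ray), 0 where there is no reading.
- robot.camera_info(name): a dict with "fx", "fy", "cx", "cy" (pixels), "extrinsics" (4x4, takes a point from world to camera coordinates); the wrist camera has in their place "hand_eye" (4x4, takes a point from camera to tool coordinates, whose origin is the TCP and whose axes are the flange's). Camera axes: x right, y down, z forward; pixel columns grow to the right and rows downward; lengths in mm; the calibration is good to about 2 mm. A picture is of the moment at which its call begins: read the wrist's pose just before it. camera_info takes no time and is no camera call.
A pose or a line that the arm cannot do raises robot.IKError and nothing moves.
- robot.close_job(): hands the job in, once; it reports no verdict.
The state is a dict: "t": time; "joint_pos": joint angles; "joint_vel": joint speeds; "effort": joint torques, N m; "eef_pos": TCP position; "tool_rot": TCP orientation; "ft_force": force on the tool from outside, world axes, zero at the start; "ft_torque": the same for the moment, N m; "finger_gap": opening from 0.0 (shut) to 1.0 (fully open).
Only numpy, scipy, OpenCV 4.12 (cv2) and the standard library are available. Lean on these libraries where they do the work, as an engineer would, in place of code of your own. Each camera call takes 0.05 s, during which the arm holds its last target.

### The job

Take the electronic shelf label out of its charging cradle and hold it upright and still for a second and a half with its foot centred about 4 cm above the dark round window of the bench reader, so that it registers. Then push it down behind the front lip of the one dish stand that has no label yet, screen to the front, until the sprung strip in the slot is pushed fully down. The strip would push it out again, so finish while still holding the label pressed home; leave the dishes on the stands where they are.

Things in the scene. Friction and masses are not known exactly. Their poses are not given: they have to be found in the camera images.
- tag_center (a point): Centre (half-way up) of the loose electronic shelf label, 80 mm high, about 60 g, standing in the cradle. x points out of its back, y along its width, z up. From its lower end: foot 3 mm thick (x), 50 wide (y), up to 4 mm; grey blade 5 thick, 56 wide, up to 36 mm; white head 12 thick, 60 wide, 36 to 80 mm: grip it across the 12 mm, about 62 mm above the lower end.
- tag_foot (a point): Middle of the lower end of the label, 40 mm below its centre; axes as the label's.
- tag_screen (a point): Middle of the label's screen (plain dark grey panel in the head's front face), 57 mm above the lower end and 6 mm in front of its centre plane.
- cradle: Charging cradle, fixed: grey block 50 (x) x 84 (y) x 30 mm high; origin at the centre of its underside, axes along its sides. Its pocket, 6.6 x 62 mm, is 22 mm deep (floor 8 mm above the worktop); the label stands in it with its screen to the cradle's -x side and lifts straight up and out.
- reader_window (a point): Centre of the dark round window (34 mm across) on top of the bench reader, a fixed white puck 72 mm across and 28 mm high; z points up.
- slot_mouth (a point): Centre of the empty slot's mouth, level with the lip's top, 40 mm above the worktop. x points to the stand's back, y along the slot, z up. The slot is 9 mm (x) by 64 mm (y); sloping lead-ins rise 4 mm above this point. In it lies the sprung brass strip, top 22 mm below this point, travel 6 mm; home, the label's lower end is 28 mm below this point, its head 8 mm above.
- stand_open: The dish stand without a label, fixed: white block 140 (x) x 100 (y) mm, deck 45 mm high; origin at the centre of its underside, front to its -x. The slot lies behind its 5 mm aluminium front lip, 60.5 mm in front of the origin. The two other stands are alike but have a label fixed in the slot; which stand is where varies.
- strip (a joint): How far the sprung strip in the empty slot is pressed down: 0 up (at rest), 0.006 m fully down. Spring: about 2 N at the start of its travel, 7 N at the end; it lifts the label when not held down.
- dish_a: Round dish, 92 mm across, 16 mm high, standing loose on the deck of the stand without a label, its centre 78 mm behind the slot; origin at the centre of its underside.
- dish_b: The same on another stand.
- dish_c: The same on another stand.
Not all that is in view belongs to the job. What is shaped like the part that bears tag_center but blue is not meant.

How it is judged:
By the outcome, as a careful person would: the job done as asked, in the order asked, and still so for the second after the job is handed in, while the arm keeps its last pose, push and grip.
It also fails if it takes over 58 s, if anything falls off the work surface, if the arm or the gripper's body presses on something with over 40 N, if the wrist force passes 120 N, or if a joint passes its speed limit or range.

## Working session

There is one attempt and no reset: what is moved stays moved. The work goes in short steps, each a Python script; the robot and the scene stay as the last script left them, time stands still between calls to the robot, and variables do not carry over. Pictures are saved under pics/ and viewed, and the job is handed in when it is done.

```bash
ls; mkdir -p pics; python3 - <<'E'
from plant import robot
import cv2,numpy as np
for n in ["side","top","wrist"]:
    s=robot.sense()
    p,d=robot.capture(n)
    cv2.imwrite(f"pics/{n}0.png",p[:,:,::-1]); np.savez(f"pics/{n}0.npz",p=p,d=d,pos=s["eef_pos"],rot=s["tool_rot"])
    print(n,robot.camera_info(n), (d>0).mean())
print(s)
E
```

```text
pics
side {'fx': 476.89578546120765, 'fy': 476.89578546120765, 'cx': 263.70883427785145, 'cy': 194.8739176804399, 'extrinsics': array([[ 8.65011617e-01,  5.01471415e-01,  1.67726699e-02,
        -3.73815329e+02],
       [ 3.72105372e-01, -6.18720196e-01, -6.91898049e-01,
        -2.52426372e+02],
       [-3.36589504e-01,  6.04741051e-01, -7.21800365e-01,
         1.63580520e+03],
       [ 0.00000000e+00,  0.00000000e+00,  0.00000000e+00,
         1.00000000e+00]])} 0.9929707845052084
top {'fx': 365.6458253017676, 'fy': 365.6458253017676, 'cx': 253.56573639330887, 'cy': 197.6081919911987, 'extrinsics': array([[ 2.36619439e-02, -9.99671387e-01,  9.86052294e-03,
        -2.18943024e+02],
       [-9.86459728e-01, -2.49480948e-02, -1.62095025e-01,
         5.32082110e+02],
       [ 1.62287759e-01, -5.89152539e-03, -9.86725885e-01,
         1.06921773e+03],
       [ 0.00000000e+00,  0.00000000e+00,  0.00000000e+00,
         1.00000000e+00]])} 0.9962158203125
wrist {'fx': 311.5857352083424, 'fy': 311.5857352083424, 'cx': 254.14029657431783, 'cy': 191.44107555335978, 'hand_eye': array([[-6.0
[... 330 characters left out ...]
0.995819091796875
{'t': 0.1, 'joint_pos': array([ 1.00642018e+00,  4.91495331e-01,  1.55941328e+00, -4.03135902e-06,
        1.09169518e+00, -1.05580664e-01]), 'joint_vel': array([-0.00269588, -0.00233374, -0.00197392,  0.00082568, -0.00255711,
        0.0025975 ]), 'effort': array([ 1.83748562e-03, -6.19447732e+01, -2.62028271e+01, -5.16874343e-05,
        2.82633257e-03, -3.09849622e-05]), 'eef_pos': array([276.65902569, 560.21842807, 247.78009013]), 'tool_rot': array([ 2.27390150e-01,  9.73803607e-01, -4.78053985e-04, -1.64515603e-04]), 'ft_force': array([ 0.0084582 , -0.08454023,  0.31068112]), 'ft_torque': array([ 0.01919168, -0.02030561, -0.04332532]), 'finger_gap': 1.0031652923699466}
```

View pics/side0.png

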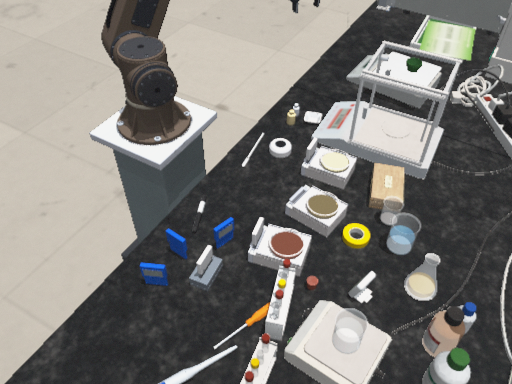

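View pics/top0.png

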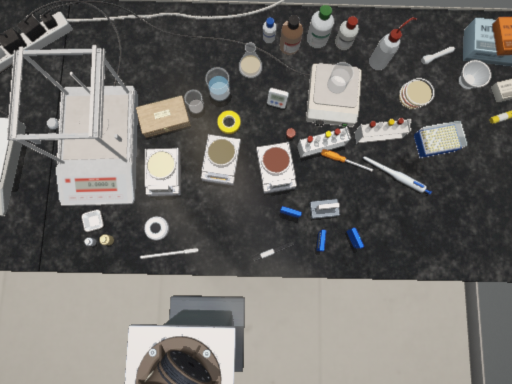

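View pics/wrist0.png

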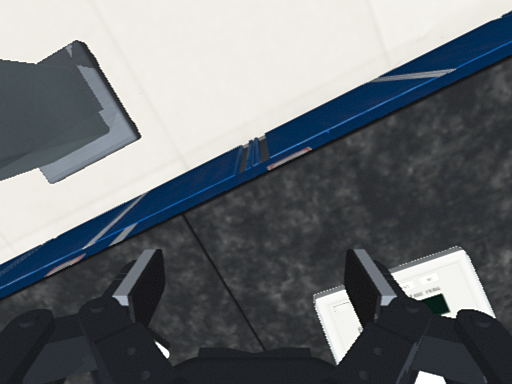

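The side view shows the grey cradle with the white label at (205,265). There are blue look-alikes at (177,243), (223,232) and (153,272), stands at (280,247), (317,208) and (330,163), and a white puck with a dark centre at (281,147). In the top view the cradle is at (325,208), the stands at (277,167), (220,158) and (162,170), and the puck at (156,228). I'll enlarge these.

```bash
python3 - <<'E'
import cv2,numpy as np
a=cv2.imread("pics/side0.png");b=cv2.imread("pics/top0.png")
def c(i,x0,y0,x1,y1,s): return cv2.resize(i[y0:y1,x0:x1],None,fx=s,fy=s,interpolation=cv2.INTER_CUBIC)
cv2.imwrite("pics/c1.png",c(a,130,130,370,300,3.3))
cv2.imwrite("pics/c2.png",c(b,130,125,370,265,3.3))
E
```

```text
(no output)
```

View pics/c1.png

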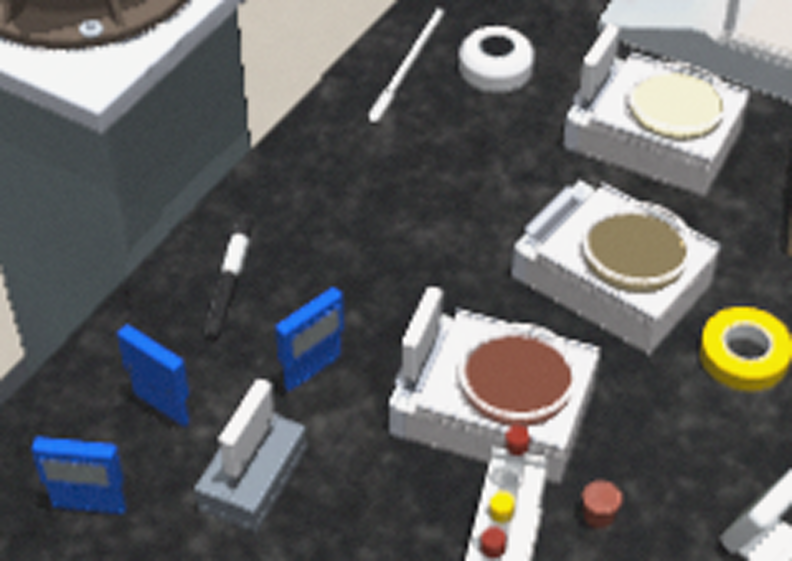

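View pics/c2.png

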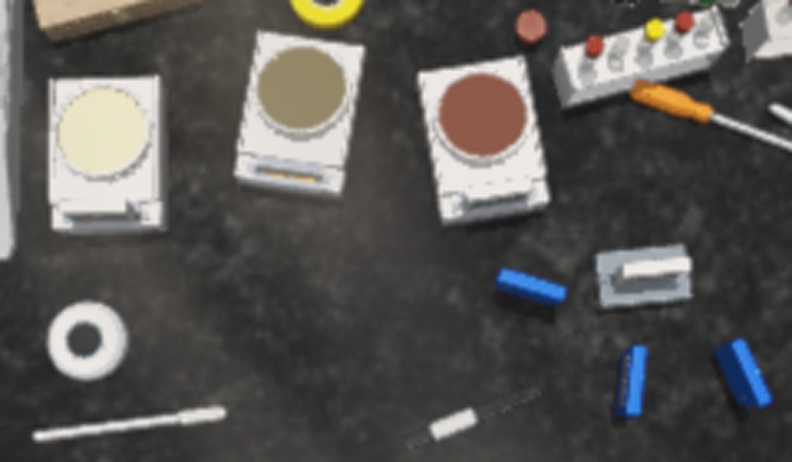

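The label still in the cradle is at top (325,208). The three blue ones are the excluded look-alikes. The stand with no label is the middle one, at top (220,158), with its brass strip visible and an empty slot. The other two stands carry white labels. The white puck with the dark round window at top (156,228) is the reader. Next I'll get rough positions.

```bash
cat > h.py <<'E'
from plant import robot
import numpy as np, cv2
from scipy.spatial.transform import Rotation as R
def camT(n,pos=None,rot=None):
    "returns K, cam->world 4x4"
    i=robot.camera_info(n); K=np.array([[i['fx'],0,i['cx']],[0,i['fy'],i['cy']],[0,0,1]])
    if n!='wrist': return K,np.linalg.inv(i['extrinsics'])
    T=np.eye(4);T[:3,:3]=R.from_quat(rot).as_matrix();T[:3,3]=pos
    return K,T@i['hand_eye']
def ray(K,T,uv,z):
    uv=np.atleast_2d(np.asarray(uv,float)); d=np.c_[uv,np.ones(len(uv))]@np.linalg.inv(K).T@T[:3,:3].T
    o=T[:3,3]; s=(z-o[2])/d[:,2]; return o+s[:,None]*d
def cloud(K,T,dep):
    v,u=np.mgrid[:dep.shape[0],:dep.shape[1]]
    P=np.stack([(u-K[0,2])/K[0,0]*dep,(v-K[1,2])/K[1,1]*dep,dep],-1)
    return P@T[:3,:3].T+T[:3,3]
def proj(K,T,P):
    P=np.atleast_2d(P); q=(P-T[:3,3])@T[:3,:3]@K.T; return q[:,:2]/q[:,2:]
def snap(n,name):
    s=robot.sense(); p,d=robot.capture(n)
    cv2.imwrite(f"pics/{name}.png",p[:,:,::-1]); np.savez(f"pics/{name}.npz",p=p,d=d,pos=s["eef_pos"],rot=s["tool_rot"],n=n)
def load(name,n=None):
    z=np.load(f"pics/{name}.npz"); n=n or str(z['n']); K,T=camT(n,z['pos'],z['rot']); return z['p'],z['d'],K,T
E
python3 - <<'E'
from h import *
for n in ['top','side']:
    p,d,K,T=load(n+'0',n); print(n,T[:3,3])
    C=cloud(K,T,d)
    for nm,uv,z in ([('cradle',(325,208),30),('reader',(156,228),28),('open',(220,158),45),('slot',(217,178),40)] if n=='top' else [('cradle',(205,272),30),('reader',(281,144),28),('open',(320,208),45)]):
        print(nm,C[uv[1],uv[0]].round(),ray(K,T,uv,z).round())
E
```

```text
top [ 356.53724096 -199.29731858 1143.43156719]
cradle [ 506. -416.   79.] [[ 513. -427.   30.]]
reader [439.  89.  28.] [[439.  89.  28.]]
open [ 657. -100.   53.] [[659. -99.  45.]]
slot [601. -90.  19.] [[596. -92.  40.]]
side [ 967.87867185 -957.96214699 1012.34135578]
cradle [ 518. -438.   31.] [[ 518. -437.   30.]]
reader [444.  89.  29.] [[443.  90.  28.]]
open [ 677. -118.   53.] [[ 674. -111.   45.]]
```

```bash
python3 - <<'E'
from h import *
q=[0,1,0,0]
for nm,p in [('reader',(440,89,190)),('slot',(600,-92,175)),('cradle',(512,-425,165))]:
    robot.reach(p,q); robot.sleep(0.15)
    s=robot.sense(); print(nm,s['t'],s['eef_pos'].round(1),s['joint_pos'].round(2)); snap('wrist','w_'+nm)
E
```

```text
reader 2.125 [440.   89.5 190. ] [ 0.05  0.33  2.04  0.    0.77 -1.52]
slot 3.2833 [599.6 -90.6 175.5] [-0.26  0.54  1.68  0.    0.91 -1.83]
cradle 4.7833 [ 512.8 -423.8  165.2] [-0.79  0.63  1.54  0.    0.97 -2.36]
```

View pics/w_reader.png

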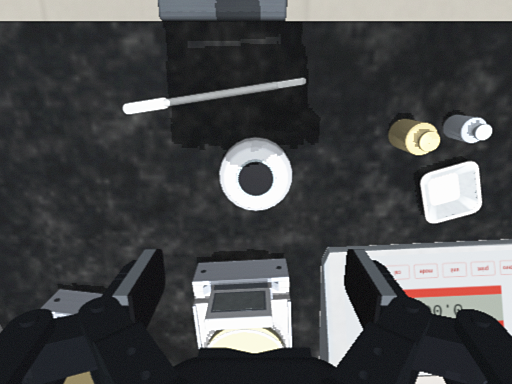

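View pics/w_slot.png

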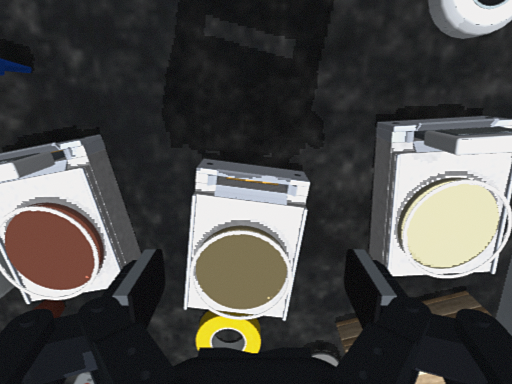

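View pics/w_cradle.png

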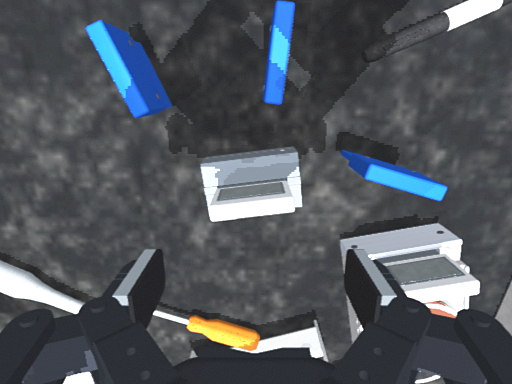

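The wrist views show the puck's window at (255,179). The empty slot is at (253,186), with a brass strip in it. The cradle's label at (252,190) has its dark screen visible and facing the robot (up in the image). Enlarging for edges.

```bash
python3 - <<'E'
import cv2
def c(n,x0,y0,x1,y1,s): 
    i=cv2.imread(f"pics/{n}.png"); return cv2.resize(i[y0:y1,x0:x1],None,fx=s,fy=s,interpolation=cv2.INTER_NEAREST)
cv2.imwrite("pics/z_slot.png",c('w_slot',180,150,320,210,5.6))
cv2.imwrite("pics/z_cr.png",c('w_cradle',190,140,320,230,6))
E
```

```text
(no output)
```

View pics/z_slot.png

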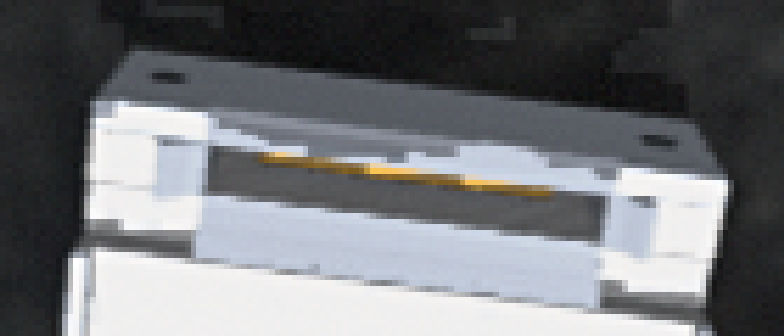

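View pics/z_cr.png

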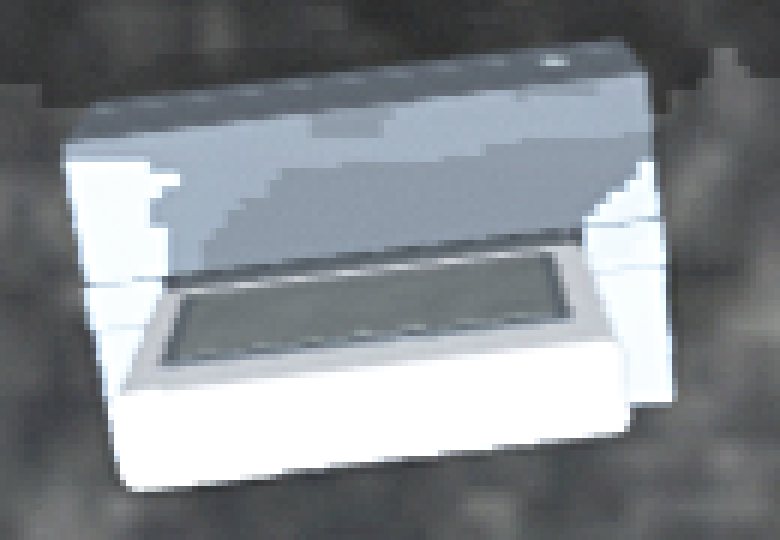

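```bash
python3 - <<'E'
from h import *
f=lambda pts,s,o: np.array(pts)/s+np.array(o)-0.5+0.5/s*0
np.set_printoptions(suppress=True,precision=1)
# label top
p,d,K,T=load('w_cradle'); C=cloud(K,T,d)
L=ray(K,T,f([(115,395),(625,340),(632,432),(125,490)],6,(190,140)),88)[:,:2]
print('label corners',L,[np.linalg.norm(L[i]-L[(i+1)%4]) for i in range(4)],'c',L.mean(0))
m=(abs(C[...,2]-88)<4); m[:,:190]=0;m[:,320:]=0;m[:140]=0;m[235:]=0
r=cv2.minAreaRect(C[m][:,:2].astype(np.float32)); print('depth label',r,np.median(C[m][:,2]))
g=ray(K,T,f([(65,145),(650,72),(678,402)],6,(190,140)),30)[:,:2]; print('cradle top',g,np.linalg.norm(g[0]-g[1]),np.linalg.norm(g[2]-g[1]),'c',(g[0]+g[2])/2)
# screen corners
S=ray(K,T,f([(165,360),(570,320)],6,(190,140)),75)
p,d,K,T=load('w_slot'); C=cloud(K,T,d)
B=ray(K,T,f([(205,197),(605,241)],5.6,(180,150)),40)[:,:2]; v=B[0]-B[1]; print('slot back edge',B,np.linalg.norm(v),np.degrees(np.arctan2(v[1],v[0])),B.mean(0))
u=v/np.linalg.norm(v); n=np.array([abs(u[1]),-abs(u[1])]); 
F=ray(K,T,f([(95,100),(730,180)],5.6,(180,150)),45)[:,:2];w=F[0]-F[1]; print('front corners z45',F,np.linalg.norm(w),np.degrees(np.arctan2(w[1],w[0])),F.mean(0))
m=(abs(C[...,2]-45)<5); m[:,:180]=0;m[:,312:]=0;m[:150]=0;m[325:]=0
m=cv2.morphologyEx(m.astype(np.uint8),cv2.MORPH_OPEN,np.ones((3,3)))>0
r=cv2.minAreaRect(C[m][:,:2].astype(np.float32)); print('deck',r,cv2.boxPoints(r))
# dish
p,d,K,T=load('w_reader')
g=cv2.cvtColor(p,cv2.COLOR_RGB2GRAY)
m=np.zeros_like(g);m[150:205,228:285]=(g[150:205,228:285]<100)
cs,_=cv2.findContours(m,cv2.RETR_EXTERNAL,cv2.CHAIN_APPROX_NONE)
for c in cs:
    if cv2.contourArea(c)>300:
        W=ray(K,T,c[:,0],28)[:,:2].astype(np.float32); print('window',cv2.fitEllipse(W),cv2.fitEllipse(c)[0])
p,d,K,T=load('w_reader');C=cloud(K,T,d);print('win z',C[179,255],C[165,230])
E
```

```text
label corners [[ 509.8 -456. ]
 [ 503.  -397.2]
 [ 514.3 -395.9]
 [ 521.7 -455.4]] [np.float64(59.22227530938035), np.float64(11.394547686408822), np.float64(59.899235713669775), np.float64(11.946323022962087)] c [ 512.2 -426.1]
depth label ((512.4534301757812, -426.2432861328125), (12.739583015441895, 59.9289665222168), 6.826290607452393) 88.28414240339012
cradle top [[ 493.3 -470.5]
 [ 482.7 -387.5]
 [ 532.4 -381.1]] 83.70371670632149 50.03967933262499 c [ 512.9 -425.8]
slot back edge [[ 599.  -124.5]
 [ 606.1  -61.7]] 63.208997132444956 -96.51781338080792 [602.6 -93.1]
front corners z45 [[ 582.2 -139.9]
 [ 594.7  -43.5]] 97.20961577622914 -97.35600565744674 [588.5 -91.7]
deck ((658.4496459960938, -100.61495971679688), (100.14143371582031, 142.63040161132812), 82.51532745361328) [[ 581.2 -141. ]
 [ 722.6 -159.5]
 [ 735.7  -60.3]
 [ 594.3  -41.7]]
window ((440.9983215332031, 90.03551483154297), (31.684377670288086, 32.349857330322266), 102.1070327758789) (255.32931518554688, 178.1332550048828)
win z [441.   89.7  30. ] [427.9  66.1  27.9]
```

Everything agrees with the stated sizes: label top 59.5 x 11.7 mm at z 88, cradle 83.7 x 50, slot 63 mm, window 32 mm. The label is at (512.4,-426.2), yaw about +7°. The slot mouth is at (598.3,-92.6), yaw -7.5°, from two methods that agree within 0.5 mm. The window is at (441,90). Grasping now.

```bash
cat >> h.py <<'E'
def Q(lab_yaw_deg,flip=1):
    "tool down, tool x along flip*label y"
    a=np.radians(lab_yaw_deg); x=flip*np.array([-np.sin(a),np.cos(a),0]); z=np.array([0,0,-1.]); y=np.cross(z,x)
    return R.from_matrix(np.c_[x,y,z]).as_quat()
E
python3 - <<'E'
from h import *
for f in (1,-1):
    for p,a in [((512.4,-426.2,165),7),((441,90,128),7),((598.3,-92.6,72),-7.5)]:
        j=robot.inverse_kinematics(p,Q(a,f)); print(f,None if j is None else np.round(j,2))
E
```

```text
1 [-0.79  0.63  1.53 -0.    0.97 -0.92]
1 [ 0.05  0.43  2.1  -0.    0.6  -0.07]
1 [-0.26  0.68  1.76 -0.    0.7  -0.13]
-1 [-0.79  0.63  1.53 -0.    0.97  2.23]
-1 None
-1 None
```

```bash
python3 - <<'E'
from h import *
np.set_printoptions(suppress=True,precision=2)
q=Q(7)
robot.reach((512.4,-426.2,140),q); robot.set_gripper(0.5,60); robot.line_to((512.4,-426.2,68),v=100)
robot.sleep(.2);s=robot.sense();print(s['t'],s['eef_pos'],s['ft_force'])
robot.set_gripper(0.0,60); robot.sleep(.2)
s=robot.sense();print(s['t'],s['eef_pos'],s['ft_force'],s['finger_gap']*85)
print(robot.line_to((512.4,-426.2,150),v=80)); robot.sleep(.2)
s=robot.sense();print(s['t'],s['eef_pos'],s['ft_force'],s['finger_gap']*85)
snap('wrist','g_w'); snap('side','g_s')
E
```

```text
7.6917 [ 512.59 -426.38   68.69] [ 0.16 -0.13  0.01]
8.2667 [ 512.47 -426.27   68.31] [-0.7   0.61  5.24] 11.2892410823447
False
9.6417 [ 512.31 -426.13  149.54] [-0.22 -0.41 -1.27] 11.338699489949812
```

View pics/g_w.png

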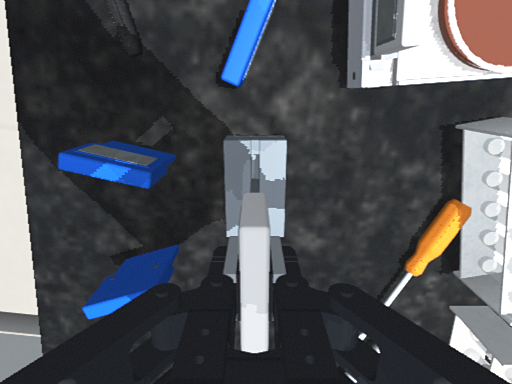

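View pics/g_s.png

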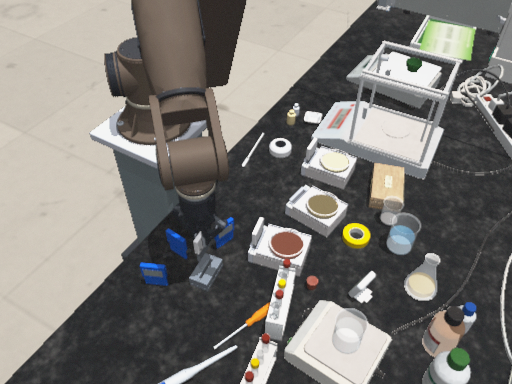

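The label is lifted clear: its end edge is at (255,200–345) in the wrist view, and the cradle is empty. Checking in-hand tilt from the depth.

```bash
python3 - <<'E'
from h import *
np.set_printoptions(suppress=True,precision=1)
p,d,K,T=load('g_w');z=np.load('pics/g_w.npz');C=cloud(K,T,d)
Rt=R.from_quat(z['rot']).as_matrix()
L=(C-z['pos'])@Rt   # tool coords
for v in range(140,352,10): print(v,p[v,255],L[v,255],[int(x) for x in np.where((L[v,200:310,2]<62)&(d[v,200:310]>0))[0][[0,-1]]+200] if (L[v,200:310,2]<62).any() else None)
E
```

```text
140 [169 184 200] [ 41.6   0.4 118.2] NoneTraceback (most recent call last):
  File "<stdin>", line 6, in <module>
IndexError: index 0 is out of bounds for axis 0 with size 0
```

```bash
python3 - <<'E'
from h import *
np.set_printoptions(suppress=True,precision=1)
p,d,K,T=load('g_w');z=np.load('pics/g_w.npz');C=cloud(K,T,d)
Rt=R.from_quat(z['rot']).as_matrix()
L=(C-z['pos'])@Rt
for v in range(140,355,6):
    w=np.where((L[v,225:290,2]<66)&(L[v,225:290,0]>22))[0]+225
    print(v,L[v,255], (w[0],w[-1],L[v,w[0],1],L[v,w[-1],1]) if len(w) else '')
E
```

```text
140 [ 41.6   0.4 118.2] 
146 [ 36.6   0.4 119.7] 
152 [ 32.    0.4 118.7] (np.int64(270), np.int64(270), np.float64(-0.1468814228688879), np.float64(-0.1468814228688879))
158 [ 22.5   0.5 141.1] 
164 [ 17.3   0.5 140.7] 
170 [ 11.9   0.5 140.7] 
176 [  6.5   0.5 140.5] 
182 [28.2  0.3 45.9] (np.int64(251), np.int64(258), np.float64(-2.050418466625415), np.float64(2.004580005236261))
188 [27.7  0.2 36.1] (np.int64(251), np.int64(259), np.float64(-1.9338054611031832), np.float64(2.460756501118687))
194 [29.7  0.2 19.6] (np.int64(244), np.int64(265), np.float64(-5.268601673102679), np.float64(5.167070100691973))
200 [30.4  0.2  8.7] (np.int64(243), np.int64(266), np.float64(-5.444063879680873), np.float64(5.353484921291608))
206 [30.   0.2  2. ] (np.int64(241), np.int64(267), np.float64(-6.581969019888428), np.float64(5.5451721431094425))
212 [30.4  0.1 -6.3] (np.int64(241), np.int64(274), np.float64(-5.889109876189884), np.float64(-0.1468814228688879))
218 [ 29.7   0.1 -10.9] (np.int64(240), np.int64(268), np.float64(-6.409660657960246), np.float64(5.41868547631405))
224 [ 29.9   0.1 -
[... 491 characters left out ...]
  0.1 -20. ] 
260 [ 16.5   0.1 -20.9] 
266 [ 13.7   0.1 -20.5] 
272 [ 10.6   0.1 -19.8] (np.int64(281), np.int64(281), np.float64(-0.1468814228688879), np.float64(-0.1468814228688879))
278 [  7.8   0.1 -19.6] 
284 [  5.3   0.1 -20.1] 
290 [  3.1   0.1 -20.8] 
296 [ -0.2   0.1 -20.2] 
302 [ -2.7   0.1 -20.6] 
308 [ -5.7   0.1 -20.4] 
314 [ -8.2   0.1 -20.9] 
320 [-12.6   0.1 -19.2] 
326 [-14.8   0.1 -20.2] (np.int64(230), np.int64(230), np.float64(-0.1468814228688879), np.float64(-0.1468814228688879))
332 [-17.1   0.1 -21. ] 
338 [-20.8   0.1 -20.4] (np.int64(240), np.int64(240), np.float64(-0.1468814228688879), np.float64(-0.1468814228688879))
344 [-24.2   0.1 -20.2] 
350 [-26.3   0.1 -21.2]
```

The label is centred in the grip (end at x=30), with its top 20.3 mm above the TCP, so its foot is 59.7 mm below, and it is not tilted. On to the reader.

```bash
python3 - <<'E'
from h import *
np.set_printoptions(suppress=True,precision=2)
q=Q(-7.5)
robot.line_to((512.4,-426.2,185),v=150)
robot.reach((441,90,160),q); robot.line_to((441,90,127.7),v=60)
robot.sleep(.6); s=robot.sense();print(s['t'],s['eef_pos'],s['joint_vel'],s['finger_gap']*85)
snap('side','r_s'); snap('wrist','r_w')
robot.sleep(2.2); s=robot.sense();print(s['t'],s['eef_pos'])
E
python3 - <<'E'
import cv2
i=cv2.imread('pics/r_s.png');cv2.imwrite('pics/r_s2.png',cv2.resize(i[60:200,200:380],None,fx=4,fy=4,interpolation=cv2.INTER_CUBIC))
E
```

```text
13.3083 [441.03  89.98 127.74] [-0.  0.  0. -0.  0.  0.] 11.434767347175917
15.6083 [441.01  90.   127.7 ]
```

View pics/r_s2.png

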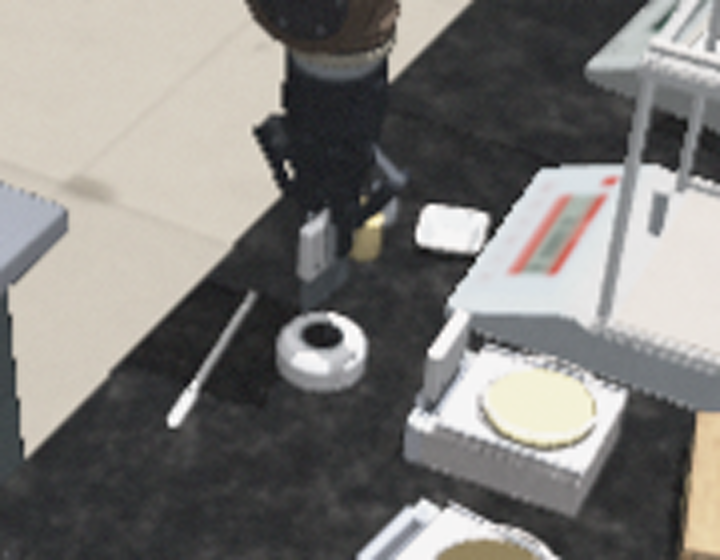

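View pics/r_w.png

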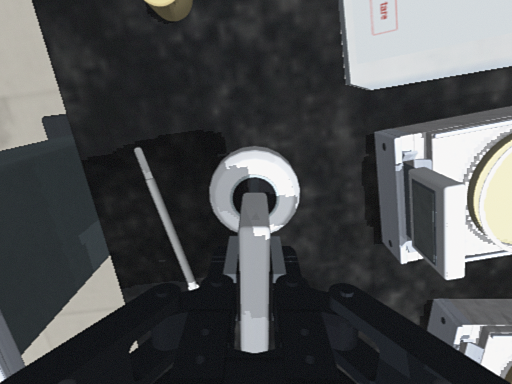

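The label is upright over the window: side crop (315,290), and wrist, with the window at (255,190). Cross-checking the centring with this view before leaving.

```bash
python3 - <<'E'
from h import *
p,d,K,T=load('r_w')
t=np.linspace(0,2*np.pi,90);i=np.ascontiguousarray(p[:,:,::-1]);i=cv2.resize(i,None,fx=4,fy=4,interpolation=cv2.INTER_NEAREST)
for r,z,c in((17,28,(0,0,255)),):
    P=np.c_[441+r*np.cos(t),90+r*np.sin(t),0*t+z]; cv2.polylines(i,[(proj(K,T,P)*4+2).astype(int)],True,c,1)
cv2.imwrite('pics/r_w2.png',i[560:960,760:1260])
E
```

```text
(no output)
```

View pics/r_w2.png

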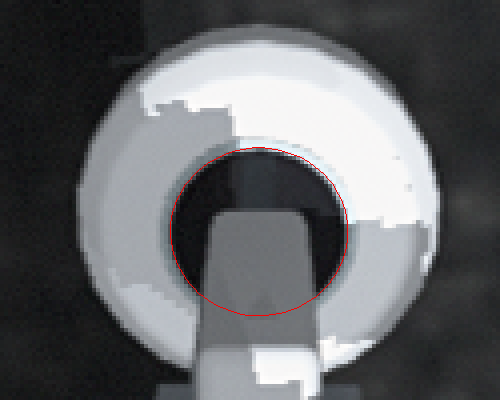

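The predicted window circle matches the image within about 1 mm. The label was held still for about 2.8 s. Now to above the slot.

```bash
python3 - <<'E'
from h import *
np.set_printoptions(suppress=True,precision=2)
q=Q(-7.5)
robot.line_to((441,90,165),v=120)
robot.reach((598.3,-92.6,150),q); robot.line_to((598.3,-92.6,120),v=80)
robot.sleep(.3); s=robot.sense();print(s['t'],s['eef_pos'],s['ft_force'],s['finger_gap']*85)
snap('wrist','s_w')
p,d,K,T=load('s_w')
i=np.ascontiguousarray(p[:,:,::-1]);i=cv2.resize(i,None,fx=4,fy=4,interpolation=cv2.INTER_NEAREST)
a=np.radians(-7.5);X=np.array([np.cos(a),np.sin(a)]);Y=np.array([-np.sin(a),np.cos(a)])
P=[np.r_[np.array([598.3,-92.6])+sx*4.5*X+sy*32*Y,40] for sx,sy in((1,1),(1,-1),(-1,-1),(-1,1))]
cv2.polylines(i,[(proj(K,T,np.array(P))*4+2).astype(int)],True,(0,0,255),1)
cv2.imwrite('pics/s_w2.png',i[400:1000,640:1400])
E
```

```text
17.85 [598.4  -92.66 120.36] [ 0.28  0.14 -1.08] 11.197078319469595
```

View pics/s_w2.png

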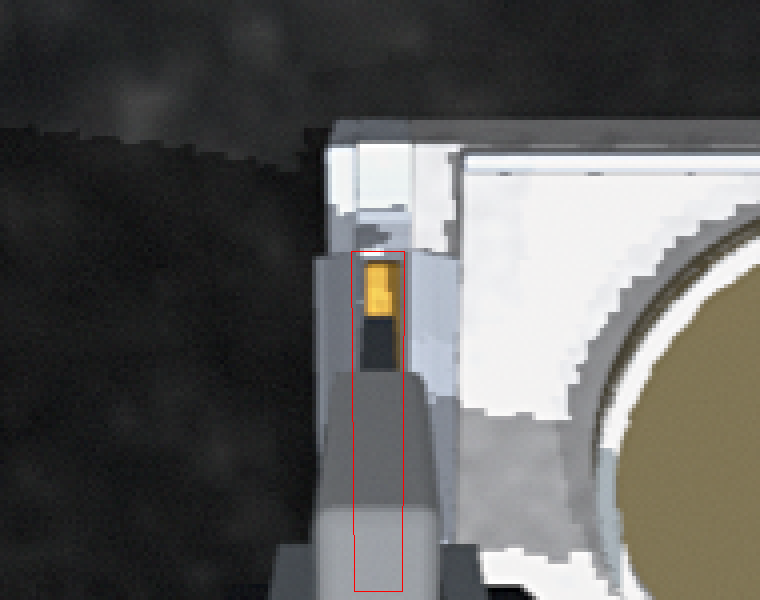

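The slot mouth in the image lies about 0.5 mm to the +x side of my red prediction, so I'll shift by that. The foot is over the brass strip and lines up. Inserting with a force guard.

```bash
python3 - <<'E'
from h import *
np.set_printoptions(suppress=True,precision=2)
x=(598.8,-92.7)
def st(m):
    robot.sleep(.2); s=robot.sense(); print(m,s['t'],s['eef_pos'],s['ft_force'],s['ft_torque'],s['finger_gap']*85)
robot.line_to((*x,120),v=40); st('above')
h=robot.line_to((*x,80),v=40,contact_N=10); st(('in',h))
if not h:
    for z in (78,76,74,73,72):
        h=robot.line_to((*x,z),v=20,contact_N=25); st((z,h))
        if h: break
snap('wrist','i_w'); snap('side','i_s')
E
```

```text
above 18.35 [598.8  -92.67 119.99] [-0.28  0.01 -1.27] [-0.05 -0.03 -0.02] 11.268415283107101
('in', False) 19.7 [598.88 -92.72  80.21] [-0.15 -0.   -0.21] [ 0.01 -0.    0.01] 11.147737998677403
(78, False) 20.15 [598.98 -92.76  78.16] [ 1.64 -0.43  0.71] [-0.05 -0.19  0.  ] 11.347238507340423
(76, False) 20.6 [598.92 -92.77  76.11] [ 1.73 -0.24  2.86] [-0.05 -0.24  0.01] 11.345961490981622
(74, False) 21.05 [598.91 -92.73  74.09] [3.05 0.22 4.67] [-0.06 -0.3  -0.01] 11.220912667711222
(73, False) 21.5 [598.92 -92.74  73.12] [1.83 0.09 5.02] [-0.08 -0.3  -0.02] 11.606470430818536
(72, False) 21.95 [598.96 -92.74  72.28] [ 2.03 -0.25  7.31] [ 0.01 -0.27  0.01] 11.404148926562025
```

View pics/i_w.png

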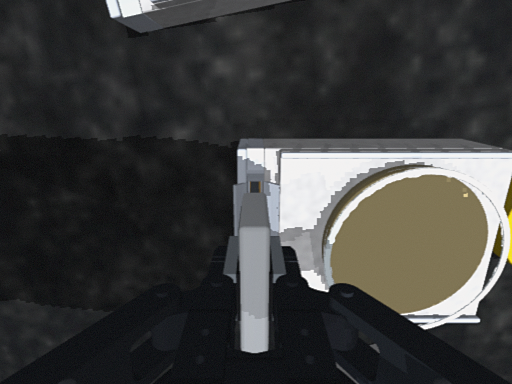

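```bash
python3 - <<'E'
from h import *
np.set_printoptions(suppress=True,precision=2)
x=(599.2,-92.7)
def st(m):
    robot.sleep(.25); s=robot.sense(); print(m,s['t'],s['eef_pos'],s['ft_force'],s['finger_gap']*85); return s
st('now')
for z in (71.5,71.0,70.5,70,69.5):
    h=robot.line_to((*x,z),v=10,contact_N=20); s=st((z,h))
    if h or s['ft_force'][2]>22: break
snap('wrist','j_w'); snap('side','j_s')
z=np.load('pics/j_w.npz');p,d,K,T=load('j_w');C=cloud(K,T,d);Rt=R.from_quat(z['rot']).as_matrix();L=(C-z['pos'])@Rt
for v in range(200,350,10): print(v,L[v,255],C[v,255,2])
E
```

```text
now 22.3 [598.97 -92.73  72.28] [ 0.13 -1.06  7.31] 11.092708002295854
(71.5, False) 22.8 [599.1  -92.75  72.19] [-1.35  0.52 12.32] 11.510957746036292
(71.0, False) 23.3 [599.18 -92.76  72.12] [-2.6   0.16 16.27] 11.578756824639191
(70.5, False) 23.8 [599.2  -92.75  72.03] [-3.79  0.82 22.25] 11.634173778862037
200 [29.99  0.32  9.78] 62.24997665904442
210 [  77.87   -0.02 -126.14] 198.15696534045418
220 [ 30.17   0.26 -14.14] 86.16749780186517
230 [ 28.7    0.25 -20.15] 92.18008732681596
240 [ 24.32   0.25 -19.62] 91.64443087954044
250 [ 20.55   0.25 -20.47] 92.50013032787965
260 [ 15.88   0.25 -19.81] 91.83612836645106
270 [ 11.93   0.25 -20.55] 92.58101214766323
280 [  7.04   0.26 -19.92] 91.95374870997334
290 [  2.66   0.26 -20.25] 92.28068779926306
300 [ -2.23   0.26 -20.01] 92.04063102195913
310 [ -7.26   0.26 -19.74] 91.77488834925953
320 [-11.85   0.26 -20.17] 92.20775354270955
330 [-17.14   0.26 -19.9 ] 91.93372773905595
340 [-23.09   0.27 -19.09] 91.13039416962806
```

The hard stop is reached: force rises from 7 to 22 N while z moves only 0.2 mm. The label top is at z≈92.1 (home is 92), with no slip in the grip. One last look.

```bash
python3 - <<'E'
from h import *
robot.sleep(.5)
s=robot.sense();print(s['t'],s['eef_pos'],s['ft_force'])
a=cv2.imread('pics/j_s.png');b=cv2.imread('pics/side0.png')
f=lambda i:cv2.resize(i[140:280,230:370],None,fx=2.8,fy=2.8)
cv2.imwrite('pics/fin.png',np.hstack([f(b),f(a)]))
E
```

```text
24.4 [599.19628506 -92.74163945  72.01289717] [-3.79937749 -0.66790548 21.75519988]
```

View pics/fin.png

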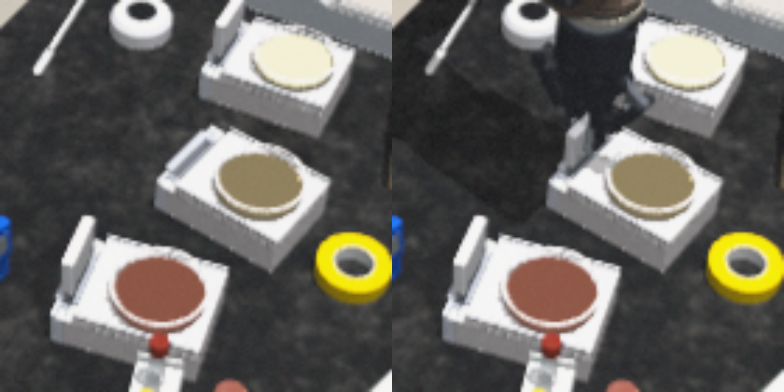

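View pics/j_w.png

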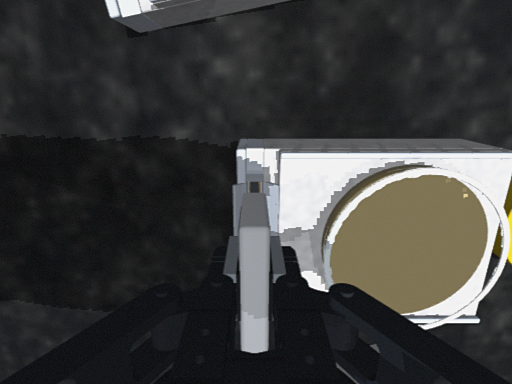

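The side crop shows the label seated in the middle stand at (580,145), and the dishes where they were. Handing in.

```bash
python3 -c "
from plant import robot
robot.close_job(); print(robot.sense()['t'])"
```

```text
the job is handed in; nothing more can be done
the job is handed in; nothing more can be done
```

The label is out of the cradle, has been held over the reader, and is pressed home in the middle stand, the one that had no label. I handed the job in at about 24.4 s with the gripper still holding it down.

- **Reader:** I held the label upright and still for about 2.8 s, with its foot centred about 40 mm above the window. A second camera view confirmed the centring within about 1 mm. There was no signal I could read to confirm that it registered.
- **Slot:** The label went in with its screen to the front. Force rose through about 7 N and then steeply to about 22 N while the tool moved only 0.2 mm, so the strip is against its stop. The label's top measured z ≈ 92 mm, which is the home height, and it had not slipped in the grip.
- **Dishes:** In the side view all three dishes are where they were on their stands.
- **Disagreements:** The close view of the slot differed from my first measurement by about 0.5 mm, which I corrected before inserting. A sideways force of about 4 N remained at the end, from the label rubbing in the slot.

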